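# Carry the pivoted column gauge to the test cradle in balance

### The arm

A 6-joint arm with a two-finger parallel gripper is mounted at the origin on the work surface. World frame = base frame: x ahead of the robot, y to its left, z up, the work surface at z = 0. Lengths are in mm, angles in rad, forces in N, time in s.
With the tool pointing down it reaches from about 350 to 975 mm from the base axis. Payload 7.1 kg.
Tool frame: the origin (TCP) lies midway between the tips of the shut fingers; the grasp point (between the pads) lies 19 mm behind it; z points along the fingers, y is the line along which they close (so a half turn about z gives the same grasp; the last joint's range is limited). The gripper opens to 88 mm and grips with 3 to 60 N. Pads are 20 mm wide; open, the fingers measure 115 mm over their backs; the gripper's body (75 mm by 178 mm) begins 61 mm behind the grasp point.
Start: joints at [1.219, 0.423, 1.63, -0, 1.089, -0.019], TCP at [204.15, 590.701, 222.675] pointing down, gripper open.
Joint ranges: [-3, 3], [-0.9, 2.11], [0.09, 2.58], [-1.31, 4.45], [0.11, 2.69], [-2.54, 2.54]. Speed limits (rad/s): [2.39, 2.39, 3.01, 3.14, 3.14, 3.14].

### API

Orientations are given as a rotation vector (axis times angle).
In Python, from workcell import get_obs, get_image, camera_params, close_job gives the robot as it stands.
- The arm moves only by the shell command python3 -m creep 'ROWS' [OPENING]. ROWS is a JSON object of lists of equal length, an entry for each row: "delta_pos": the shift along the tool's x, y, z in m, a list of three; "twist": the turn, a rotation vector about the tool's x, y, z in degrees, a list of three. A call has 1 to 20 rows; each row shifts and turns the commanded pose from where the row before left it, along the tool's axes as they then stand; what a row does not reach is not made up. A row lasts 1/12 s, in which the tool goes at most 41.7 mm and 7.16 degrees, less where a joint would pass 70% of its speed; a pose out of reach is approached as far as the arm can. A call with a gripper value outside its range is refused whole. OPENING is the opening, from 0 (shut) to 1 (fully open), set as the call begins (- or left out, the last holds). The fingers move at their own pace and stop on an object; the grip force is fixed at half the most. Time passes only in rows, so rows that do not move let the fingers close. It gives the time, the measured TCP pose, the force, the opening and the grip force at its end, in the units of the state.
- get_obs(): the state, without advancing time (a new reading comes with each control period).
- get_image(name): name is "side" or "top" or "wrist"; returns (picture, depth): 384x512x3 uint8, red, green, blue; 384x512 float32, mm along the optical axis (not along the pixel's ray), 0 where there is no reading.
- camera_params(name): a dict with "camera_matrix" (3x3 intrinsics, pixels), "extrinsics" (4x4, takes a point from camera to world coordinates). Camera axes: x right, y down, z forward; pixel columns grow to the right and rows downward; lengths in mm; the calibration is good to about 2 mm. A picture is of the moment at which its call begins: read the wrist's pose just before it. camera_params takes no time and is no camera call; for the wrist camera it gives the pose at the moment of the call.
- close_job(): hands the job in; it is judged then, once.
The state is a dict: "t": time; "qpos": joint angles; "qvel": joint speeds; "joint_torque": joint torques, N m; "ee_pos": TCP position; "orientation": TCP orientation; "ft_force": force on the tool from outside, world axes, zero at the start; "moment": the same for the moment, N m; "width": finger opening in mm; "grasp_force": force on a finger pad.
Only numpy, scipy, OpenCV 4.12 (cv2) and the standard library are available. Lean on these libraries where they do the work, as an engineer would, in place of code of your own. Each camera call takes 0.05 s, during which the arm holds its last target. There are 200 camera calls.

### The job

Lift the gauge carrier by its rubber grip out of its home cradle and keep the freely pivoted, top-heavy gauge column balanced upright in the air, well clear of both cradles, for six seconds or more without a break. Then set the carrier down gently, square and central, in the empty test cradle with the gauge's tail weight in the slot, so that the gauge stands upright, and let go. Never let the gauge tip towards its stops, never touch the gauge with the fingers, and leave the other things on the bench alone.

Things in the scene. Friction and masses are not known exactly. Their poses are not given: they have to be found in the camera images.
- carrier: Loose gauge carrier, 0.52 kg + gauge (masses vary by a tenth). Aluminium frame 285 x 150 (x -130 to +155, y +-75), 10 high; origin under the grip at the underside, z up. Cream box, top z 65, at x -125 to -55. At x 110 two cheeks (x 76 and 144, tops z 115) bear the gauge's pivot at z 100; a window in the frame lets the gauge's tail hang to 35 below the underside. Starts in the home cradle.
- carrier_grip (a point): Point to pinch, on the carrier's origin axis 90 above the underside: an upright black rubber block 40 (carrier x) x 30 (carrier y) mm, from z 65 to 120 above the underside. Pinch it along y from above, 70 N. The centre of mass of carrier and gauge lies within 25 mm of its axis.
- gauge: Column gauge, 0.33 kg (+-8 %), origin on its pivot at carrier (110, 0, 100). Turns freely about the carrier's x axis only, stops at +-0.35 rad from the carrier; z up the column, x along the carrier's x. Inertia about the pivot 0.0059 kg m2; gravity tips it with 0.10 Nm per rad of lean from vertical; a weak spring, 0.075 Nm/rad, pulls it to the carrier's z axis; pivot damping 0.005 Nm s/rad.
- gauge_top (a point): Centre of the round dial head (80 diameter, 32 thick), 150 above the pivot on the 14 mm square column. On a level, still carrier the gauge falls over, time constant about 0.6 s. To right it, roll the carrier about its x axis against the lean, by well over 0.4 times the lean; the spring does the rest. Moving the pivot sideways (carrier y) at 1 m/s2 turns it about 1.7 rad/s2 the other way.
- gauge_tail (a point): Centre of the tail weight, a steel cylinder of 30 diameter and 40 length along x, 120 below the pivot.
- cradle_home: Fixed grey cradle with the carrier's plan (x -130 to +155, y +-75), flat top 60 high, origin on the table. The carrier stands squarely on it at the start (same axes, within 5 mm and 0.02 rad), the gauge's tail in its slot.
- cradle_test: The empty cradle, same shape and size, on the other side of the table; origin on the table, below where the carrier's origin belongs; the carrier's x axis must point as this cradle's x does.
- cradle_test_seat (a point): Centre of the seat on the test cradle's flat top, 60 above its origin: the carrier's origin belongs here.
- cradle_test_slot (a point): Middle of the test cradle's tail slot at the level of its top, 110 along x from the seat. Black jaws, x 60 to 155: 32 mm between them up to 30 above the table, then flaring steeply to about 68 wide at the top (60). The slot keeps a parked gauge upright within 0.06 rad. The home cradle has the same slot.
- weights: Stepped brass weight, 60 diameter, 48 high, origin at the underside, stands between the cradles. A bystander: leave it where it is.
- wrench: Steel wrench 140 long lying between the cradles, origin underneath its middle. A bystander: leave it where it is.
- adapter: Small brass adapter, 32 diameter, 42 high, origin at the underside. A bystander: leave it where it is.
- transmitter: Steel pressure transmitter, 40 diameter, 90 high, standing, origin at the underside. A bystander: leave it where it is.
- oil: White closed bottle, 52 diameter, 110 high, origin at the underside. A bystander: leave it where it is.
- parts_bin: Blue open bin 130 x 170 x 65 high, origin at the underside. A bystander: leave it where it is.
- small_bin: Yellow open bin 100 x 140 x 50 high, origin at the underside. A bystander: leave it where it is.

How it is judged (in metres and radians):
On the way:
1. the carrier is in the air, its underside at least 40 mm above the cradles' tops, with the gauge within 0.15 rad of the vertical, for 5 s without a break (height (world z) of carrier above 0.1 m and angle between gauge's own z axis and vertical below 0.15 rad), for 5 s.
At the end, for the whole second after the job is handed in: The carrier rests flat in the test cradle, its origin within 15 mm (horizontally) and 6 mm (height) of the seat, its x axis within 0.12 rad of the cradle's and pointing the same way; the gauge is upright within 0.15 rad; everything is released and at rest (horizontal distance between carrier and cradle_test_seat below 0.015 m and height (world z) of carrier below 0.066 m and angle between carrier's own z axis and vertical below 0.05 rad and angle between the x axis of carrier and the x axis of cradle_test, either way round below 0.12 rad and x of gauge in the frame of cradle_test above 0.08 m and angle between gauge's own z axis and vertical below 0.15 rad and linear speed of carrier below 0.03 m/s and angular speed of gauge below 0.15 rad/s); the robot touches nothing.
It fails at once if the gauge tips more than 0.30 rad from the vertical (angle between gauge's own z axis and vertical above 0.3 rad).
It fails at once if the fingers touch the gauge (contact force between the fingers and gauge above 0.5 N).
It fails at once if the carrier is slammed on the test cradle (over 60 N) (contact force between carrier and cradle_test above 60 N).
It fails at once if another thing on the bench is moved by more than 25 mm (distance of any of weights, wrench, adapter, transmitter, oil, parts_bin, small_bin from where it was at the start of the episode above 0.025 m).
It also fails if it takes over 64 s, if anything falls off the work surface, if the arm or the gripper's body presses on something with over 40 N, if the wrist force passes 120 N, or if a joint passes its speed limit or range.

## Working session

There is one attempt and no reset: what is moved stays moved. The work goes in short steps, Python scripts to look and compute and a shell command to move; the robot and the scene stay as the last step left them, time stands still between calls to the robot, and variables do not carry over. Pictures are saved under pics/ and viewed, at most 10 in all, crops included, and the job is handed in when it is done.

```bash
ls; mkdir -p pics; python3 - <<'E'
from workcell import *
import cv2, numpy as np
o=get_obs(); print(o)
for n in("top","side"):
    im,d=get_image(n); cv2.imwrite(f"pics/{n}.png",cv2.resize(im[:,:,::-1],(800,600),interpolation=cv2.INTER_CUBIC)); np.save(n+"_d.npy",d); np.save(n+"_i.npy",im)
    p=camera_params(n); print(n,np.round(p["camera_matrix"],1).tolist(),np.round(p["extrinsics"],3).tolist())
E
```

```text
pics
{'t': 0.0, 'qpos': array([ 1.21901290e+00,  4.23801848e-01,  1.63064792e+00, -1.63268101e-05,
        1.08858657e+00, -1.89806652e-02]), 'qvel': array([-0.00060592, -0.00033704,  0.00013392,  0.00096245,  0.00245778,
       -0.00054713]), 'joint_torque': array([-1.99726193e-03, -5.44634342e+01, -2.73659223e+01,  6.42745988e-02,
        2.28965271e-02, -1.38209793e-04]), 'ee_pos': array([203.97032049, 590.22295396, 221.94256818]), 'orientation': array([-5.20302581e-01, -3.09795126e+00,  2.23288107e-03]), 'ft_force': array([0.13771962, 0.60120144, 0.05070296]), 'moment': array([ 0.0162279 , -0.02588522,  0.07778253]), 'grasp_force': 0.0, 'width': 87.77396354144312}
top [[370.3, 0.0, 253.9], [0.0, 370.3, 190.6], [0.0, 0.0, 1.0]] [[0.007, -0.998, 0.059, 549.454], [-1.0, -0.007, -0.005, 119.037], [0.005, -0.059, -0.998, 1230.484], [0.0, 0.0, 0.0, 1.0]]
side [[412.6, 0.0, 257.1], [0.0, 412.6, 194.9], [0.0, 0.0, 1.0]] [[0.744, -0.509, 0.433, 118.837], [-0.668, -0.558, 0.492, -458.04], [-0.009, -0.655, -0.755, 1060.611], [0.0, 0.0, 0.0, 1.0]]
```

View pics/top.png

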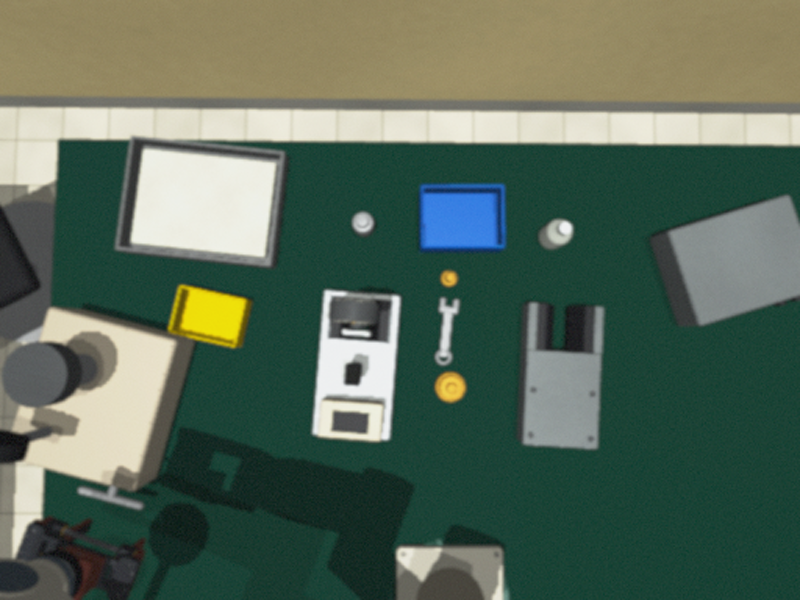

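View pics/side.png

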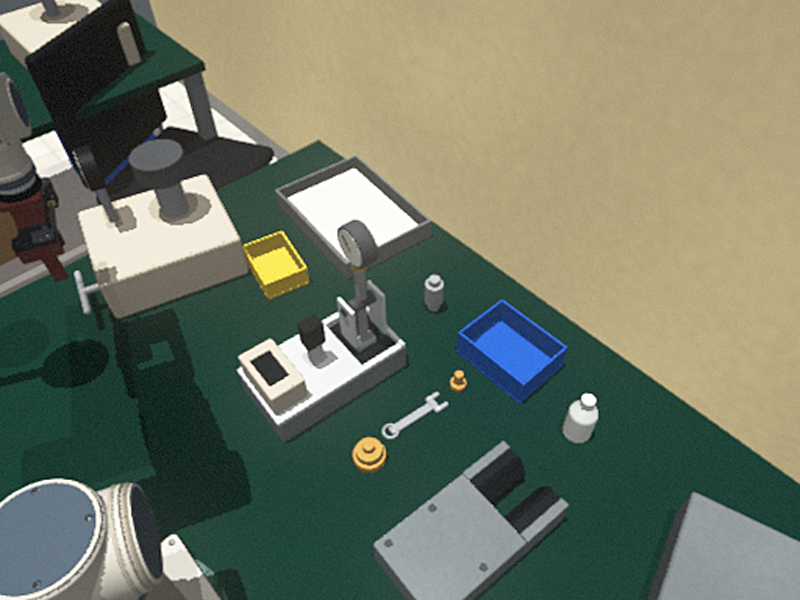

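The top view shows the carrier at (355,365) with its grip at (353,372) and the gauge at (357,315). The test cradle is at (562,375), its slot opening upward towards world +x at (560,327). The weight and wrench lie between the two. The side view confirms the gauge is upright (dial at (355,243)) and the route is free. Next I'll back-project the depth from both views.

```bash
cat > H.py <<'E'
import numpy as np, cv2
from workcell import *
def cloud(n,d=None,p=None):
    if d is None: im,d=get_image(n)
    p=p or camera_params(n); K=p["camera_matrix"]; T=np.array(p["extrinsics"])
    v,u=np.mgrid[:384,:512]; u=u; v=v
    P=np.stack([(u-K[0][2])/K[0][0]*d,(v-K[1][2])/K[1][1]*d,d],-1)@T[:3,:3].T+T[:3,3]
    P[d==0]=np.nan
    return P
def box(P,x,y,z):
    return (P[...,0]>x[0])&(P[...,0]<x[1])&(P[...,1]>y[0])&(P[...,1]<y[1])&(P[...,2]>z[0])&(P[...,2]<z[1])
E
python3 - <<'E'
from H import *
for n in("top","side"):
    P=cloud(n,np.load(n+"_d.npy"))
    for nm,x,y,z in [("table",(300,400),(-100,100),(-20,20)),("frame",(320,660),(90,310),(58,82)),("box",(320,440),(90,310),(112,140)),("grip",(430,520),(150,250),(150,200)),("head",(520,640),(100,300),(255,365)),("test",(280,640),(-330,-120),(50,72)),("testhi",(280,640),(-330,-120),(72,300))]:
        m=box(P,x,y,z); q=P[m]
        if len(q)<3: print(n,nm,len(q)); continue
        r=cv2.minAreaRect(q[:,:2].astype(np.float32))
        print(n,nm,len(q),"mean",q.mean(0).round(1),"med z",np.median(q[:,2]).round(1),"min",q.min(0).round(),"max",q.max(0).round(),"rect",np.round(r[0],1),np.round(r[1],1),round(r[2],2))
E
```

```text
top table 1858 mean [349.3  -1.   -0.4] med z -0.4 min [ 300. -100.  -10.] max [400.  98.   6.] rect [349.8  -1.1] [197.7  99.6] 90.0
top frame 2305 mean [490.  191.3  68.9] med z 69.3 min [340. 113.  58.] max [632. 278.  82.] rect [485.9 194.8] [150.1 285. ] 86.09
top box 973 mean [384.7 201.4 124.5] med z 124.7 min [346. 141. 113.] max [423. 262. 132.] rect [383.6 201.7] [119.7  71.2] 86.08
top grip 161 mean [474.3 194.7 177.8] med z 178.8 min [455. 180. 153.] max [494. 211. 186.] rect [473.8 195.5] [30.2 39.4] 86.44
top head 460 mean [582.3 182.5 340.2] med z 343.4 min [565. 144. 295.] max [602. 223. 352.] rect [582.6 184.6] [79.8 35.6] 84.84
top test 3808 mean [ 452.5 -219.6   58.9] med z 59.0 min [ 322. -304.   50.] max [ 611. -139.   68.] rect [ 466.2 -221.3] [152.  285.2] 87.01
top testhi 0
side table 2519 mean [348.9  -4.6   0.5] med z 0.5 min [ 300. -100.   -7.] max [400. 100.   9.] rect [ 3.5e+02 -1.0e-01] [ 99.9 199.7] 0.02
side frame 2093 mean [483.7 168.7  69.5] med z 70.2 min [341. 109.  58.] max [629. 278.  82.] rect [488.2 193. ] [154.1 286. ] 86.24
side box 964 mean [383.3 193.5 125.1] med z 125.6 min [347. 138. 112.] max [422. 261. 131.] rect [385.8 198.9] [122.9  71.4] 86.53
side grip 224 mean [472.4 187.7 172.6] med z 177.8 min [454. 176. 150.] max [497. 209. 184.] rect [475.4 191.8] [32.6 42.2] 81.56
side head 619 mean [576.6 170.8 322.9] med z 327.4 min [565. 141. 256.] max [601. 221. 353.] rect [583. 181.] [79.3 34.7] 86.16
side test 5928 mean [ 451.8 -223.5   59.8] med z 60.0 min [ 324. -306.   50.] max [ 614. -142.   68.] rect [ 468.4 -222.9] [151.2 286.4] 86.99
side testhi 0
```

```bash
python3 - <<'E'
from H import *
for n in("top","side"):
    P=cloud(n,np.load(n+"_d.npy"))
    for x0 in range(150,500,50):
        print(n,x0,[int(np.nanmax(np.where(box(P,(x0,x0+50),(y0,y0+50),(-50,900)),P[...,2],-99))) for y0 in range(100,700,50)])
E
```

```text
top 150 [6, 5, 6, 6, 7, 8, 7, 345, 349, 427, 62, 8]
top 200 [5, 6, 5, 6, 5, 4, 7, 525, 562, 456, 437, 348]
top 250 [8, 6, 4, 5, 5, 5, 5, 8, 568, 570, 346, 347]
top 300 [123, 125, 120, 72, 6, 9, 6, 4, 7, 112, 115, 115]
top 350 [129, 131, 131, 128, 5, 6, 6, 5, 6, 116, 117, 115]
top 400 [127, 129, 129, 128, 6, 5, 7, 8, 5, 114, 114, 264]
top 450 [75, 184, 186, 74, 4, 6, 6, 8, 105, 114, 115, 265]
side 150 [5, 6, 6, 5, 6, 5, 6, 347, 400, 468, 6, 6]
side 200 [5, 6, 5, 7, 7, 6, 586, 587, 589, 493, 347, 67]
side 250 [6, 7, 5, 6, 7, 6, 7, 6, 588, 588, 554, 348]
side 300 [122, 127, 72, 72, 6, 6, 7, 7, 6, 113, 116, 117]
side 350 [130, 131, 131, 128, 6, 5, 8, 7, 5, 115, 116, 115]
side 400 [128, 130, 129, 128, -99, 6, 5, 7, 8, 116, 115, 265]
side 450 [74, 184, 183, 74, 5, 6, 6, 5, 112, 116, 117, 264]
```

```bash
python3 -m creep '{"delta_pos":[[-0.024,-0.0178,0],[-0.024,-0.0178,0],[-0.024,-0.0178,0],[-0.024,-0.0178,0],[-0.024,-0.0178,0],[-0.024,-0.0178,0],[-0.024,-0.0178,0],[-0.024,-0.0178,0],[-0.024,-0.0178,0],[-0.024,-0.0178,0],[-0.024,-0.0178,0],[-0.024,-0.0178,0],[-0.024,-0.0178,0],[-0.024,-0.0178,0],[-0.024,-0.0178,0],[-0.024,-0.0178,0],[0,0,0],[0,0,0],[0,0,0],[0,0,0]],"twist":[[0,0,0],[0,0,0],[0,0,0],[0,0,0],[0,0,0],[0,0,0],[0,0,0],[0,0,0],[0,0,0],[0,0,0],[0,0,0],[0,0,0],[0,0,0],[0,0,0],[0,0,0],[0,0,0],[0,0,-3.8],[0,0,-3.8],[0,0,-3.8],[0,0,-3.8]]}' 1
python3 - <<'E'
from H import *
from scipy.spatial.transform import Rotation as R
o=get_obs();print(o["ee_pos"],R.from_rotvec(o["orientation"]).as_matrix().round(4).tolist(),o["t"])
a=[get_image(n)[0] for n in("top","wrist")]
cv2.imwrite("pics/b.png",cv2.resize(np.hstack(a)[:,:,::-1],(800,300),interpolation=cv2.INTER_AREA))
E
```

```text
t: 1.77
ee_pos: [473.9, 195.6, 222.3]
orientation: [-0.102, -3.139, 0.0]
ft_force: [0.5, -0.2, -0.1]
width: 87.8
grasp_force: 0.0
[473.92118363 195.59843091 222.32007011] [[-0.9979, 0.065, -0.0007], [0.065, 0.9979, -0.0003], [0.0007, -0.0003, -1.0]] 1.7667
```

View pics/b.png

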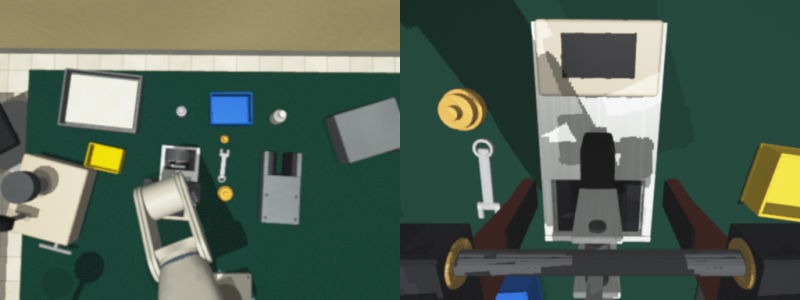

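The top view shows the gripper above the carrier at (180,180), with the gauge head still visible at (180,158). The wrist view shows the grip at (597,155) between the fingers. Before going down, I'll check the wrist camera's position relative to the gauge and the grip's location.

```bash
python3 - <<'E'
from H import *
p=camera_params("wrist"); print(np.round(p["extrinsics"],3).tolist())
im,d=get_image("wrist"); P=cloud("wrist",d,p)
for (u,v) in [(600,155),(597,140),(597,227),(595,205),(597,265),(520,265),(595,285),(597,60)]:
    uu,vv=int((u-400)*1.28),int(v*1.28); print((u,v),d[vv,uu],P[vv,uu].round())
m=box(P,(440,520),(160,235),(165,190)); q=P[m]; print(len(q),np.median(q[:,2]),[np.round(z,1) for z in cv2.minAreaRect(q[:,:2].astype(np.float32))])
m=box(P,(340,430),(100,300),(115,135)); q=P[m]; print(len(q),np.median(q[:,2]),[np.round(z,1) for z in cv2.minAreaRect(q[:,:2].astype(np.float32))])
P=cloud("top")
m=box(P,(530,640),(120,260),(100,400)); q=P[m]; h=q[q[:,2]>300]; print(len(h),h.min(0),h.max(0),h.mean(0))
m=box(P,(400,640),(100,300),(230,900)); q=P[m]
for x in range(480,620,10):
    s=q[(q[:,0]>=x)&(q[:,0]<x+10)]; print(x,len(s),s[:,2].min().round() if len(s) else 0,s[:,2].max().round() if len(s) else 0, end='; ')
E
```

```text
[[0.066, 0.95, 0.306, 388.763], [0.998, -0.062, -0.021, 201.769], [-0.001, 0.307, -0.952, 384.268], [0.0, 0.0, 0.0, 1.0]]
(600, 155) 216.61826 [460. 197. 180.]
(597, 140) 235.04915 [453. 195. 158.]
(597, 227) 258.00668 [541. 188. 163.]
(595, 205) 306.85858 [546. 185. 113.]
(597, 265) 80.71509 [448. 197. 319.]
(520, 265) 79.99523 [446. 173. 319.]
(595, 285) 232.20529 [575. 184. 201.]
(597, 60) 244.24716 [383. 199. 126.]
2606 179.5610492207664 [array([472.9, 193.4]), array([30., 40.]), np.float64(86.2)]
15614 125.14696519574801 [array([383.3, 199.4]), array([120.3,  69.9]), np.float64(86.2)]
457 [564.9467782  141.22214951 309.56457591] [601.58552035 220.58928225 352.83131634] [582.00475469 179.52216667 340.2868068 ]
480 496 325.0 595.0; 490 553 323.0 589.0; 500 416 318.0 581.0; 510 214 309.0 576.0; 520 100 516.0 569.0; 530 34 523.0 557.0; 540 0 0 0; 550 0 0 0; 560 76 312.0 350.0; 570 130 319.0 352.0; 580 132 310.0 352.0; 590 114 312.0 353.0; 600 5 327.0 335.0; 610 0 0 0;
```

Clearances are fine: the arm's front stays 30 mm or more from the dial. Now I'll descend, pinch, and set up the estimator and planner.

```bash
cat > est.py <<'E'
# usage: est.py reset|go|meas  goal_s(m)  wmax(mm/row)  N
import sys,json,os
from H import *
from scipy.optimize import least_squares,lsq_linear
from scipy.linalg import expm
from scipy.spatial.transform import Rotation as R
I,KG,KS,C,K,HP=.0059,.10,.075,.005,1.7,.029; DT=1/12
# z=(theta,eta), thdot=eta+K*sp', sp'=v-HP*phd ; inputs phi, phd, v
A=np.array([[0,1],[(KG-KS)/I,-C/I]])
B=np.array([[0,-K*HP,K],[KS/I,C/I*(1+K*HP),-C/I*K]])
def disc(dt):   # phi(t)=phi0+phd*t
    M=np.zeros((5,5)); M[:2,:2]=A; M[:2,2:5]=B; M[2,3]=1
    return expm(M*dt)
D=disc(DT)
def look():
    o=get_obs(); Rm=R.from_rotvec(o["orientation"]).as_matrix(); p=o["ee_pos"]
    cx=-Rm[:,0]; xh=np.r_[cx[:2],0]/np.hypot(*cx[:2]); yh=np.array([-xh[1],xh[0],0]); zc=-Rm[:,2]
    phi=-np.arcsin(zc@yh); pv=p+Rm@[-110,0,-29]
    P=cloud("top"); Q=(P-pv)
    X,Y,Z=Q@xh,Q@yh,Q[...,2]
    m=(abs(X)<26)&(abs(Y)<110)&(Z>112)&(Z<205); h=np.c_[Y[m],Z[m]]
    th=np.nan
    if m.sum()>60:
        f=lambda c:np.hypot(h[:,0]-c[0],h[:,1]-c[1])-40
        c=least_squares(f,[np.median(h[:,0]),150],loss="soft_l1",f_scale=2).x
        th=-np.arctan2(c[0],c[1])
    # frame-edge midpoint (camera's view of the pivot's lateral place)
    F=np.stack([X,Y,Z],-1)@np.array([[1,0,0],[0,np.cos(phi),-np.sin(phi)],[0,np.sin(phi),np.cos(phi)]])
    g=(abs(F[...,2]+90)<9)&(F[...,0]>-40)&(F[...,0]<40)&(abs(F[...,1])<95); e=[]
    for r in range(384):
        y=F[r][g[r],1]
        if len(y)>8 and y.max()-y.min()>140: e.append((y.max()+y.min())/2)
    fb=-np.mean(e)/150 if e else np.nan   # lean offset from camera/FK mismatch
    return dict(t=o["t"],phi=phi,p=p,th=th,fb=fb,n=int(m.sum()),c=c if m.sum()>60 else None,s=p@yh,yaw=np.degrees(np.arctan2(cx[1],cx[0])))
def plan(z,phi,s,goal,wmax,N):
    H=24
    def sim(x):
        u,w=x[:H],x[H:]; zz=np.array(z,float); ph=phi; ss=s; out=[]; T=[]
        for i in range(H):
            a=D@np.r_[zz,ph,u[i]/DT,w[i]/DT]; zz=a[:2]; ph=ph+u[i]; ss=ss+w[i]; T.append((zz[0],zz[1]+K*(w[i]-HP*u[i])/DT,ph,ss))
            out+=[zz[0]/.03,zz[1]/.12,ph/.06,(ss-goal)/.10*(1 if goal is not None else 0)]
        out+=list(u/.025)+list(np.diff(np.r_[0,w])/.002)+[zz[0]/.005,zz[1]/.02,ph/.02]
        return np.array(out),T
    if wmax==0: wmax=1e-6; goal=s
    f0=sim(np.zeros(2*H))[0]; J=np.array([sim(e)[0]-f0 for e in np.eye(2*H)]).T
    x=lsq_linear(J,-f0,bounds=(np.r_[-.05*np.ones(H),-wmax*np.ones(H)],np.r_[.05*np.ones(H),wmax*np.ones(H)])).x
    u=np.round(np.degrees(x[:H]),1); w=np.round(x[H:]*2000)/2000
    return u,w,sim(np.r_[np.radians(u),w])[1]
E
cat > run.py <<'E'
from est import *
a=sys.argv; goal=float(a[1]); wmax=float(a[2])/1000; N=int(a[3]); S="st.json"
st=json.load(open(S)); x=np.array(st["x"]); Pk=np.array(st["P"]); rows=st["rows"]; ph=st["phi"]
def prop(x,Pk,ph,u,w,dt):
    E=disc(dt); y=E@np.r_[x[:2],ph,u/dt,w/dt]; F=np.eye(3); F[:2,:2]=E[:2,:2]
    Q=np.diag([1e-6,.02,1e-8])*dt/.08*np.array([1,.08,1])
    return np.r_[y[:2],x[2]],F@Pk@F.T+Q,ph+u
for u,w in rows: x,Pk,ph=prop(x,Pk,ph,np.radians(u),w,DT)
pr=x.copy()
for k in range(2):
    L=look(); 
    if np.isfinite(L["th"]):
        Hm=np.array([[1,0,1.]]); Sg=(Hm@Pk@Hm.T)[0,0]+.004**2; G=(Pk@Hm.T)[:,0]/Sg; inn=L["th"]-x[0]-x[2]
        x=x+G*inn; Pk=Pk-np.outer(G,Hm@Pk)
    print("t %.2f meas %.4f fb %.4f inn %.4f n %d phi %.4f(exp %.4f)"%(L["t"],L["th"],L["fb"],inn,L["n"],L["phi"],ph),"x",x.round(4),"p",L["p"].round(1),"yaw %.2f s %.1f"%(L["yaw"],L["s"]))
    x,Pk,ph=prop(x,Pk,L["phi"],0,0,.05)
u,w,T=plan(x[:2],ph,L["s"]/1000,goal,wmax,N)
print("twist_x(deg):",[float(-v) for v in u[:N]]); print("dy(m):",[float(v) for v in w[:N]])
print("pred th",[round(t[0],3) for t in T[:N]],"phi_end %.3f s_end %.3f"%(T[N-1][2],T[N-1][3]), "after24",np.round(T[-1],3))
json.dump(dict(x=x.tolist(),P=Pk.tolist(),phi=ph,rows=[(float(a),float(b)) for a,b in zip(u[:N],w[:N])]),open(S,"w"))
E
python3 -m creep '{"delta_pos":[[0,-0.001,0.018],[0,0,0.018],[0,0,0.018],[0,0,0.018],[0,0,0.013],[0,0,0.006],[0,0,0]],"twist":[[0,0,0],[0,0,0],[0,0,0],[0,0,0],[0,0,0],[0,0,0],[0,0,0]]}' 1
python3 -m creep '{"delta_pos":[[0,0,0],[0,0,0],[0,0,0],[0,0,0],[0,0,0],[0,0,0],[0,0,0],[0,0,0]],"twist":[[0,0,0],[0,0,0],[0,0,0],[0,0,0],[0,0,0],[0,0,0],[0,0,0],[0,0,0]]}' 0
python3 -c "
from est import *
for i in range(4): print(look())"
```

```text
t: 2.55
ee_pos: [473.1, 194.8, 130.4]
orientation: [-0.108, -3.137, 0.002]
ft_force: [-0.3, -1.4, -0.1]
width: 87.8
grasp_force: 0.0
t: 3.22
ee_pos: [474.0, 195.1, 131.8]
orientation: [0.106, 3.14, 0.0]
ft_force: [0.1, -0.1, 0.3]
width: 38.1
grasp_force: 0.0
{'t': 3.2167, 'phi': np.float64(8.660225768011094e-05), 'p': array([474.02031569, 195.09963194, 131.79674469]), 'th': np.float64(0.04339145858188336), 'fb': np.float64(-0.0034000400015380627), 'n': 453, 'c': array([ -6.41597493, 147.76981299]), 's': np.float64(226.6435764840063), 'yaw': np.float64(-3.8694786121747873)}
{'t': 3.2667, 'phi': np.float64(4.181285452036523e-05), 'p': array([473.99209519, 195.10364559, 131.75141873]), 'th': np.float64(0.043701556365313816), 'fb': np.float64(-0.0019165218388269777), 'n': 457, 'c': array([ -6.46955233, 147.94514808]), 's': np.float64(226.6280906930065), 'yaw': np.float64(-3.8672869931142113)}
{'t': 3.3167, 'phi': np.float64(-0.0008500009695513161), 'p': array([473.88769026, 194.66170302, 131.70943261]), 'th': np.float64(0.02028232882028805), 'fb': np.float64(-0.015365928520891808), 'n': 459, 'c': array([ -3.00541661, 148.15874993]), 's': np.float64(226.03020851688606), 'yaw': np.float64(-3.8486039921150415)}
{'t': 3.3667, 'phi': np.float64(-0.0006540513405004781), 'p': array([473.88657779, 194.72247916, 131.70963746]), 'th': np.float64(-0.002428909229581931), 'fb': np.float64(-0.013810123180706234), 'n': 457, 'c': array([  0.35992633, 148.18405617]), 's': np.float64(226.14711503816258), 'yaw': np.float64(-3.855625799900032)}
```

```bash
sed -i 's/s=p@yh/s=p@np.array([.0675,.9977,0])/' est.py
python3 -m creep '{"delta_pos":[[0,0,0],[0,0,0],[0,0,0],[0,0,0],[0,0,0],[0,0,0],[0,0,0],[0,0,0],[0,0,0],[0,0,0],[0,0,0],[0,0,0],[0,0,0],[0,0,0],[0,0,0],[0,0,0]],"twist":[[0,0,0],[0,0,0],[0,0,0],[0,0,0],[0,0,0],[0,0,0],[0,0,0],[0,0,0],[0,0,0],[0,0,0],[0,0,0],[0,0,0],[0,0,0],[0,0,0],[0,0,0],[0,0,0]]}'
python3 - <<'E'
from est import *
for i in range(4):
    L=look(); print({k:np.round(v,4).tolist() for k,v in L.items()})
x=[L["th"]-L["fb"],0]
b=L["fb"]; print("true th",x)
json.dump(dict(x=[x[0],0,b],P=np.diag([.006**2,.02**2,.006**2]).tolist(),phi=L["phi"],rows=[]),open("st.json","w"))
for th in (x[0],):
    u,w,T=plan(x,L["phi"],L["s"]/1000,0,0,10); print((-u[:12]).tolist(),np.round([t[0] for t in T],3)); print(get_obs()["grasp_force"],get_obs()["width"])
E
```

```text
t: 4.75
ee_pos: [473.9, 194.7, 131.7]
orientation: [-0.106, -3.14, 0.001]
ft_force: [0.1, -4.9, 3.1]
width: 29.7
grasp_force: 30.0
{'t': 4.75, 'phi': -0.0006, 'p': [473.8769, 194.7109, 131.6829], 'th': -0.0525, 'fb': -0.0143, 'n': 455, 'c': [7.7817, 148.0958], 's': 226.2497, 'yaw': -3.8619}
{'t': 4.8, 'phi': -0.0005, 'p': [473.8822, 194.7348, 131.7156], 'th': -0.0524, 'fb': -0.0143, 'n': 457, 'c': [7.776, 148.1773], 's': 226.274, 'yaw': -3.86}
{'t': 4.85, 'phi': -0.0005, 'p': [473.9032, 194.7574, 131.6954], 'th': -0.052, 'fb': -0.0106, 'n': 455, 'c': [7.7155, 148.1082], 's': 226.2979, 'yaw': -3.8586}
{'t': 4.9, 'phi': -0.0006, 'p': [473.8886, 194.7395, 131.6945], 'th': -0.0516, 'fb': -0.0156, 'n': 455, 'c': [7.65, 148.0051], 's': 226.2791, 'yaw': -3.8599}
true th [np.float64(-0.036021294832443713), 0]
[0.9, 1.0, -2.2, -2.0, -1.6, 1.0, 1.3, 0.4, 0.2, 0.2, 0.1, 0.1] [-0.037 -0.041 -0.05  -0.056 -0.058 -0.054 -0.049 -0.045 -0.041 -0.037
 -0.033 -0.03  -0.028 -0.025 -0.023 -0.022 -0.021 -0.021 -0.022 -0.023
 -0.026 -0.029 -0.034 -0.038]
29.999233782291412 29.787754521751463
```

```bash
sed -i 's/np.r_\[.05\*np.ones(H),wmax\*np.ones(H)\])).x/np.r_[.05*np.ones(H),wmax*np.ones(H)]),method="bvls").x/' est.py
python3 - <<'E'
from est import *
for th in (-.0375,-.045):
  for N in (1,):
    u,w,T=plan([th,0],0,.226,0,0,10); print((-u).tolist(),np.round([t[0] for t in T],3),np.round([t[2] for t in T],3))
E
```

```text
[-1.5, -0.3, 0.3, 0.4, 0.4, 0.3, 0.2, 0.1, 0.1, 0.0, -0.0, -0.0, -0.0, -0.0, -0.0, -0.0, -0.0, -0.0, -0.0, -0.0, -0.0, -0.0, -0.0, -0.0] [-0.038 -0.036 -0.031 -0.026 -0.021 -0.016 -0.012 -0.009 -0.006 -0.003
 -0.001  0.001  0.003  0.006  0.008  0.01   0.012  0.014  0.017  0.02
  0.023  0.027  0.031  0.036] [0.026 0.031 0.026 0.019 0.012 0.007 0.003 0.002 0.    0.    0.    0.
 0.    0.    0.    0.    0.    0.    0.    0.    0.    0.    0.    0.   ]
[-1.8, -0.4, 0.3, 0.5, 0.5, 0.4, 0.3, 0.2, 0.1, 0.0, -0.0, -0.0, -0.0, -0.0, -0.0, -0.0, -0.0, -0.0, -0.0, -0.0, -0.0, -0.0, -0.0, -0.0] [-0.046 -0.043 -0.037 -0.031 -0.025 -0.018 -0.013 -0.008 -0.005 -0.001
  0.001  0.004  0.006  0.008  0.01   0.012  0.014  0.017  0.019  0.022
  0.025  0.028  0.032  0.036] [ 0.031  0.038  0.033  0.024  0.016  0.009  0.003  0.    -0.002 -0.002
 -0.002 -0.002 -0.002 -0.002 -0.002 -0.002 -0.002 -0.002 -0.002 -0.002
 -0.002 -0.002 -0.002 -0.002]
```

```bash
python3 - <<'E'
import json
s=json.load(open("st.json")); s["x"]=[-.037,0,-.0145]; s["P"]=[[1e-4,0,0],[0,.01,0],[0,0,2.5e-5]]; s["rows"]=[(0,0),(1.5,0),(.3,0),(-.3,0),(-.4,0),(-.4,0)]
json.dump(s,open("st.json","w"))
E
python3 -m creep '{"delta_pos":[[0,0,-0.02],[0,0,-0.025],[0,0,-0.02],[0,0,-0.01],[0,0,0],[0,0,0]],"twist":[[0,0,0],[-1.5,0,0],[-0.3,0,0],[0.3,0,0],[0.4,0,0],[0.4,0,0]]}' | tail -3; python3 run.py 0.226 0 8
```

```text
ft_force: [0.7, -0.6, -9.0]
width: 30.1
grasp_force: 30.0
t 5.45 meas -0.0461 fb -0.0130 inn -0.0045 n 542 phi 0.0112(exp 0.0117) x [-0.0316  0.0283 -0.0145] p [473.4 194.2 205.9] yaw -3.88 s 225.7
t 5.50 meas -0.0436 fb -0.0148 inn 0.0011 n 541 phi 0.0103(exp 0.0112) x [-0.0294  0.0329 -0.0146] p [472.9 194.2 205.3] yaw -3.86 s 225.7
twist_x(deg): [-0.3, 0.1, 0.2, 0.2, 0.2, 0.1, 0.1, 0.0]
dy(m): [0.0, 0.0, 0.0, 0.0, 0.0, 0.0, 0.0, 0.0]
pred th [np.float64(-0.025), np.float64(-0.022), np.float64(-0.018), np.float64(-0.015), np.float64(-0.011), np.float64(-0.009), np.float64(-0.006), np.float64(-0.005)] phi_end -0.000 s_end 0.226 after24 [ 0.015  0.025 -0.     0.226]
```

```bash
python3 -m creep '{"delta_pos":[[0,0,0],[0,0,0],[0,0,0],[0,0,0],[0,0,0],[0,0,0],[0,0,0],[0,0,0]],"twist":[[-0.3,0,0],[0.1,0,0],[0.2,0,0],[0.2,0,0],[0.2,0,0],[0.1,0,0],[0.1,0,0],[0,0,0]]}' | tail -1; python3 run.py 0.226 0 8
```

```text
grasp_force: 30.0
t 6.22 meas 0.0050 fb -0.0132 inn 0.0242 n 542 phi 0.0017(exp -0.0002) x [ 0.0198  0.0715 -0.015 ] p [474.  194.3 206.7] yaw -3.87 s 225.9
t 6.27 meas 0.0082 fb -0.0136 inn -0.0003 n 540 phi 0.0018(exp 0.0017) x [ 0.0232  0.0725 -0.0149] p [473.9 194.3 206.7] yaw -3.87 s 225.8
twist_x(deg): [2.2, 0.5, -0.3, -0.6, -0.6, -0.5, -0.4, -0.2]
dy(m): [-0.0, -0.0, -0.0, -0.0, -0.0, -0.0, -0.0, -0.0]
pred th [np.float64(0.033), np.float64(0.035), np.float64(0.033), np.float64(0.028), np.float64(0.023), np.float64(0.019), np.float64(0.014), np.float64(0.011)] phi_end 0.000 s_end 0.226 after24 [0.032 0.068 0.004 0.226]
```

```bash
python3 -m creep '{"delta_pos":[[0,0,0],[0,0,0],[0,0,0],[0,0,0],[0,0,0],[0,0,0],[0,0,0],[0,0,0]],"twist":[[2.2,0,0],[0.5,0,0],[-0.3,0,0],[-0.6,0,0],[-0.6,0,0],[-0.5,0,0],[-0.4,0,0],[-0.2,0,0]]}' | tail -1; python3 run.py -0.19 8 8
```

```text
grasp_force: 30.0
t 6.98 meas -0.0268 fb -0.0138 inn -0.0228 n 544 phi 0.0007(exp 0.0000) x [-0.012  -0.0829 -0.0148] p [473.9 193.9 206.7] yaw -3.90 s 225.4
t 7.03 meas -0.0302 fb -0.0144 inn 0.0007 n 540 phi 0.0007(exp 0.0007) x [-0.0156 -0.0786 -0.0148] p [473.9 193.9 206.7] yaw -3.90 s 225.5
twist_x(deg): [-2.9, -1.6, 0.1, 0.9, 1.0, 0.9, 0.7, 0.5]
dy(m): [-0.0025, -0.0045, -0.0065, -0.0075, -0.008, -0.008, -0.008, -0.008]
pred th [np.float64(-0.03), np.float64(-0.036), np.float64(-0.038), np.float64(-0.036), np.float64(-0.031), np.float64(-0.025), np.float64(-0.019), np.float64(-0.013)] phi_end 0.008 s_end 0.172 after24 [ 0.074  0.142 -0.01   0.084]
```

```bash
sed -i 's/range(2):/range(3):/' run.py; sed -i 's|-wmax\*np.ones(H)\],|-wl],|; s|,wmax\*np.ones(H)\]|,wl]|; s|^    f0=sim|    wl=np.where(np.arange(H)<N-1,wmax,1e-9)\n    f0=sim|' est.py; sed -i 's/(ss-goal)\/.10/(ss-goal)\/.20/' est.py
python3 -c "
import json; s=json.load(open('st.json')); s['rows']=[]; json.dump(s,open('st.json','w'))"
python3 run.py -0.19 7 9
```

```text
t 7.08 meas -0.0333 fb -0.0146 inn 0.0010 n 541 phi 0.0002(exp 0.0007) x [-0.0189 -0.0726 -0.0148] p [473.9 194.  206.7] yaw -3.89 s 225.5
t 7.13 meas -0.0366 fb -0.0130 inn 0.0008 n 541 phi 0.0001(exp 0.0002) x [-0.022  -0.0694 -0.0148] p [473.9 194.1 206.7] yaw -3.89 s 225.6
t 7.18 meas -0.0408 fb -0.0131 inn -0.0004 n 543 phi 0.0000(exp 0.0001) x [-0.0258 -0.0736 -0.0148] p [474.  194.2 206.7] yaw -3.88 s 225.7
twist_x(deg): [-2.2, -0.5, 0.3, 0.6, 0.6, 0.5, 0.4, 0.3, 0.1]
dy(m): [0.0005, 0.0005, 0.0005, -0.0, -0.0005, -0.001, -0.001, -0.0005, -0.0]
pred th [np.float64(-0.035), np.float64(-0.036), np.float64(-0.033), np.float64(-0.028), np.float64(-0.024), np.float64(-0.02), np.float64(-0.017), np.float64(-0.013), np.float64(-0.01)] phi_end -0.002 s_end 0.224 after24 [-0.024 -0.054 -0.003  0.224]
```

```bash
sed -i 's/\.004\*\*2/.0015**2/' run.py; sed -i 's/(ss-goal)\/.20/(ss-goal)\/.08/' est.py; python3 -m creep '{"delta_pos":[[0,0.0005,0],[0,0.0005,0],[0,0.0005,0],[0,0,0],[0,-0.0005,0],[0,-0.001,0],[0,-0.001,0],[0,-0.0005,0],[0,0,0]],"twist":[[-2.2,0,0],[-0.5,0,0],[0.3,0,0],[0.6,0,0],[0.6,0,0],[0.5,0,0],[0.4,0,0],[0.3,0,0],[0.1,0,0]]}' | tail -1; python3 run.py -0.19 7 9
```

```text
grasp_force: 30.0
t 7.98 meas -0.0128 fb -0.0172 inn 0.0118 n 542 phi -0.0024(exp -0.0017) x [ 0.0022  0.0586 -0.0149] p [473.8 192.9 206.6] yaw -3.85 s 224.4
t 8.03 meas -0.0103 fb -0.0152 inn -0.0004 n 542 phi -0.0021(exp -0.0024) x [ 0.0046  0.0504 -0.0149] p [473.8 192.9 206.6] yaw -3.85 s 224.4
t 8.08 meas -0.0079 fb -0.0125 inn -0.0001 n 545 phi -0.0019(exp -0.0021) x [ 0.007   0.0473 -0.0149] p [473.8 192.9 206.6] yaw -3.86 s 224.4
twist_x(deg): [-0.7, -0.2, 0.1, 0.3, 0.3, 0.3, 0.2, 0.1, 0.0]
dy(m): [-0.006, -0.007, -0.007, -0.007, -0.007, -0.007, -0.007, -0.005, -0.0]
pred th [np.float64(0.003), np.float64(-0.002), np.float64(-0.006), np.float64(-0.009), np.float64(-0.012), np.float64(-0.015), np.float64(-0.019), np.float64(-0.02), np.float64(-0.015)] phi_end -0.009 s_end 0.171 after24 [-0.021 -0.042 -0.002  0.171]
```

```bash
python3 -m creep '{"delta_pos":[[0,-0.006,0],[0,-0.007,0],[0,-0.007,0],[0,-0.007,0],[0,-0.007,0],[0,-0.007,0],[0,-0.007,0],[0,-0.005,0],[0,0,0]],"twist":[[-0.7,0,0],[-0.2,0,0],[0.1,0,0],[0.3,0,0],[0.3,0,0],[0.3,0,0],[0.2,0,0],[0.1,0,0],[0,0,0]]}' | tail -1; python3 run.py -0.19 8 9
```

```text
grasp_force: 30.0
t 8.88 meas -0.0320 fb -0.0138 inn -0.0020 n 538 phi -0.0092(exp -0.0088) x [-0.0171  0.0484 -0.0149] p [470.1 138.9 206.4] yaw -3.91 s 170.4
t 8.93 meas -0.0289 fb -0.0139 inn 0.0009 n 539 phi -0.0087(exp -0.0092) x [-0.0141  0.0486 -0.0149] p [470.3 139.4 206.5] yaw -3.92 s 170.9
t 8.98 meas -0.0267 fb -0.0123 inn 0.0002 n 541 phi -0.0084(exp -0.0087) x [-0.0118  0.0404 -0.0149] p [470.3 139.8 206.5] yaw -3.90 s 171.2
twist_x(deg): [-2.1, -0.5, 0.3, 0.6, 0.6, 0.5, 0.4, 0.2, 0.1]
dy(m): [-0.0055, -0.008, -0.008, -0.008, -0.008, -0.008, -0.008, -0.005, -0.0]
pred th [np.float64(-0.017), np.float64(-0.023), np.float64(-0.026), np.float64(-0.027), np.float64(-0.028), np.float64(-0.029), np.float64(-0.031), np.float64(-0.03), np.float64(-0.022)] phi_end -0.010 s_end 0.113 after24 [-0.016 -0.024  0.     0.113]
```

Excellent match with the model, so I'm continuing.

```bash
python3 -m creep '{"delta_pos":[[0,-0.0055,0],[0,-0.008,0],[0,-0.008,0],[0,-0.008,0],[0,-0.008,0],[0,-0.008,0],[0,-0.008,0],[0,-0.005,0],[0,0,0]],"twist":[[-2.1,0,0],[-0.5,0,0],[0.3,0,0],[0.6,0,0],[0.6,0,0],[0.5,0,0],[0.4,0,0],[0.2,0,0],[0.1,0,0]]}' | tail -1; python3 run.py -0.19 9 9
```

```text
grasp_force: 30.0
t 9.78 meas -0.0358 fb -0.0115 inn 0.0015 n 541 phi -0.0111(exp -0.0102) x [-0.0209  0.078  -0.015 ] p [466.2  80.7 205.4] yaw -3.90 s 112.0
t 9.83 meas -0.0327 fb -0.0113 inn -0.0004 n 539 phi -0.0106(exp -0.0111) x [-0.0177  0.0592 -0.0149] p [466.3  81.2 205.5] yaw -3.91 s 112.5
t 9.88 meas -0.0290 fb -0.0109 inn 0.0010 n 542 phi -0.0103(exp -0.0106) x [-0.0141  0.0572 -0.015 ] p [466.4  81.5 205.5] yaw -3.90 s 112.8
twist_x(deg): [-2.1, -0.5, 0.3, 0.6, 0.6, 0.5, 0.4, 0.2, 0.1]
dy(m): [-0.005, -0.008, -0.009, -0.009, -0.009, -0.009, -0.008, -0.005, -0.0]
pred th [np.float64(-0.017), np.float64(-0.022), np.float64(-0.026), np.float64(-0.028), np.float64(-0.03), np.float64(-0.032), np.float64(-0.034), np.float64(-0.034), np.float64(-0.027)] phi_end -0.012 s_end 0.051 after24 [-0.07  -0.123 -0.002  0.051]
```

```bash
python3 -m creep '{"delta_pos":[[0,-0.005,0],[0,-0.008,0],[0,-0.009,0],[0,-0.009,0],[0,-0.009,0],[0,-0.009,0],[0,-0.008,0],[0,-0.005,0],[0,0,0]],"twist":[[-2.1,0,0],[-0.5,0,0],[0.3,0,0],[0.6,0,0],[0.6,0,0],[0.5,0,0],[0.4,0,0],[0.2,0,0],[0.1,0,0]]}' | tail -1; python3 run.py -0.19 10 9
```

```text
grasp_force: 30.0
t 10.68 meas -0.0351 fb -0.0134 inn 0.0063 n 542 phi -0.0128(exp -0.0121) x [-0.0201  0.0818 -0.015 ] p [462.   18.9 204.5] yaw -3.91 s 50.0
t 10.73 meas -0.0305 fb -0.0099 inn 0.0010 n 542 phi -0.0123(exp -0.0128) x [-0.0155  0.0791 -0.0151] p [462.1  19.4 204.5] yaw -3.92 s 50.5
t 10.78 meas -0.0266 fb -0.0113 inn 0.0004 n 543 phi -0.0121(exp -0.0123) x [-0.0115  0.0696 -0.0151] p [462.2  19.7 204.5] yaw -3.90 s 50.8
twist_x(deg): [-1.9, -0.5, 0.2, 0.5, 0.6, 0.5, 0.3, 0.2, 0.1]
dy(m): [-0.004, -0.007, -0.009, -0.01, -0.01, -0.009, -0.0075, -0.0045, -0.0]
pred th [np.float64(-0.011), np.float64(-0.015), np.float64(-0.019), np.float64(-0.022), np.float64(-0.026), np.float64(-0.028), np.float64(-0.029), np.float64(-0.027), np.float64(-0.02)] phi_end -0.012 s_end -0.010 after24 [-0.024 -0.045 -0.002 -0.01 ]
```

```bash
python3 -m creep '{"delta_pos":[[-0.001,-0.004,0],[-0.001,-0.007,0],[-0.001,-0.009,0],[-0.001,-0.01,0],[-0.001,-0.01,0],[-0.001,-0.009,0],[-0.001,-0.0075,0],[-0.001,-0.0045,0],[0,0,0]],"twist":[[-1.9,0,0],[-0.5,0,0],[0.2,0,0],[0.5,0,0],[0.6,0,0],[0.5,0,0],[0.3,0,0],[0.2,0,0],[0.1,0,0]]}' | tail -1; python3 run.py -0.19 10 9
```

```text
grasp_force: 30.0
t 11.58 meas -0.0392 fb -0.0166 inn -0.0045 n 549 phi -0.0127(exp -0.0121) x [-0.0242  0.0653 -0.0151] p [466.3 -42.5 203.7] yaw -3.91 s -11.0
t 11.63 meas -0.0351 fb -0.0148 inn 0.0012 n 542 phi -0.0123(exp -0.0127) x [-0.0202  0.0656 -0.0152] p [466.1 -42.  203.7] yaw -3.92 s -10.5
t 11.68 meas -0.0334 fb -0.0120 inn -0.0010 n 548 phi -0.0121(exp -0.0123) x [-0.0181  0.0411 -0.0151] p [466.  -41.7 203.6] yaw -3.90 s -10.2
twist_x(deg): [-2.0, -0.5, 0.2, 0.5, 0.5, 0.5, 0.3, 0.2, 0.1]
dy(m): [-0.0025, -0.0045, -0.006, -0.007, -0.007, -0.0065, -0.005, -0.003, -0.0]
pred th [np.float64(-0.019), np.float64(-0.021), np.float64(-0.022), np.float64(-0.024), np.float64(-0.025), np.float64(-0.026), np.float64(-0.025), np.float64(-0.022), np.float64(-0.016)] phi_end -0.009 s_end -0.052 after24 [-0.02  -0.039 -0.002 -0.052]
```

```bash
python3 -m creep '{"delta_pos":[[0,-0.0025,0],[0,-0.0045,0],[0,-0.006,0],[0,-0.007,0],[0,-0.007,0],[0,-0.0065,0],[0,-0.005,0],[0,-0.003,0],[0,0,0]],"twist":[[-2.0,0,-0.1],[-0.5,0,-0.1],[0.2,0,-0.1],[0.5,0,-0.1],[0.5,0,-0.1],[0.5,0,-0.1],[0.3,0,-0.1],[0.2,0,-0.1],[0.1,0,-0.1]]}' | tail -1; python3 run.py -0.19 10 9
```

```text
grasp_force: 30.0
t 12.48 meas -0.0223 fb -0.0127 inn 0.0091 n 550 phi -0.0092(exp -0.0086) x [-0.0071  0.0792 -0.0152] p [463.5 -83.6 203. ] yaw -2.99 s -52.2
t 12.53 meas -0.0181 fb -0.0147 inn 0.0005 n 553 phi -0.0089(exp -0.0092) x [-0.0029  0.0756 -0.0152] p [463.5 -83.3 203. ] yaw -2.98 s -51.8
t 12.58 meas -0.0155 fb -0.0156 inn -0.0009 n 553 phi -0.0087(exp -0.0089) x [-0.0002  0.0573 -0.0152] p [463.4 -83.1 203. ] yaw -2.98 s -51.6
twist_x(deg): [-0.8, -0.2, 0.0, 0.2, 0.2, 0.2, 0.1, 0.1, 0.0]
dy(m): [-0.003, -0.005, -0.006, -0.0065, -0.0065, -0.006, -0.0045, -0.0025, -0.0]
pred th [np.float64(0.001), np.float64(-0.002), np.float64(-0.005), np.float64(-0.009), np.float64(-0.012), np.float64(-0.015), np.float64(-0.016), np.float64(-0.014), np.float64(-0.009)] phi_end -0.005 s_end -0.092 after24 [ 0.017  0.023 -0.002 -0.092]
```

```bash
python3 -m creep '{"delta_pos":[[0,-0.003,0],[0,-0.005,0],[0,-0.006,0],[0,-0.0065,0],[0,-0.0065,0],[0,-0.006,0],[0,-0.0045,0],[0,-0.0025,0],[0,0,0]],"twist":[[-0.8,0,0],[-0.2,0,0],[0,0,0],[0.2,0,0],[0.2,0,0],[0.2,0,0],[0.1,0,0],[0.1,0,0],[0,0,0]]}' | tail -1; python3 run.py -0.19 12 10
```

```text
grasp_force: 30.0
t 13.38 meas -0.0297 fb -0.0176 inn -0.0052 n 560 phi -0.0055(exp -0.0052) x [-0.0146  0.0389 -0.0151] p [ 461.4 -123.6  202.9] yaw -3.01 s -92.2
t 13.43 meas -0.0275 fb -0.0148 inn 0.0005 n 560 phi -0.0052(exp -0.0055) x [-0.0124  0.037  -0.0152] p [ 461.3 -123.3  202.9] yaw -3.00 s -91.8
t 13.48 meas -0.0264 fb -0.0149 inn -0.0005 n 560 phi -0.0051(exp -0.0052) x [-0.0111  0.025  -0.0151] p [ 461.3 -123.1  202.8] yaw -2.99 s -91.6
twist_x(deg): [-1.1, -0.3, 0.1, 0.3, 0.3, 0.3, 0.2, 0.1, 0.1, 0.0]
dy(m): [-0.0015, -0.0025, -0.003, -0.0035, -0.004, -0.004, -0.0035, -0.003, -0.0015, -0.0]
pred th [np.float64(-0.011), np.float64(-0.012), np.float64(-0.012), np.float64(-0.011), np.float64(-0.012), np.float64(-0.012), np.float64(-0.011), np.float64(-0.011), np.float64(-0.009), np.float64(-0.006)] phi_end -0.005 s_end -0.118 after24 [-0.012 -0.042 -0.005 -0.118]
```

```bash
sed -i 's/(ss-goal)\/.08/(ss-goal)\/.04/' est.py; python3 -m creep '{"delta_pos":[[0,-0.0015,0],[0,-0.0025,0],[0,-0.003,0],[0,-0.0035,0],[0,-0.004,0],[0,-0.004,0],[0,-0.0035,0],[0,-0.003,0],[0,-0.0015,0],[0,0,0]],"twist":[[-1.1,0,0],[-0.3,0,0],[0.1,0,0],[0.3,0,0],[0.3,0,0],[0.3,0,0],[0.2,0,0],[0.1,0,0],[0.1,0,0],[0,0,0]]}' | tail -1; python3 run.py -0.19 12 9
```

```text
grasp_force: 30.0
t 14.37 meas -0.0178 fb -0.0159 inn 0.0030 n 551 phi -0.0055(exp -0.0051) x [-0.0026  0.0432 -0.0152] p [ 460.  -149.8  202.7] yaw -2.98 s -118.4
t 14.42 meas -0.0163 fb -0.0184 inn -0.0005 n 555 phi -0.0052(exp -0.0055) x [-0.0011  0.0314 -0.0151] p [ 460.  -149.6  202.6] yaw -2.99 s -118.2
t 14.47 meas -0.0155 fb -0.0149 inn -0.0007 n 552 phi -0.0051(exp -0.0052) x [-0.0003  0.0192 -0.0151] p [ 459.9 -149.5  202.6] yaw -2.98 s -118.1
twist_x(deg): [-1.3, -0.3, 0.2, 0.4, 0.4, 0.4, 0.3, 0.1, 0.1]
dy(m): [-0.003, -0.0055, -0.0065, -0.007, -0.007, -0.0065, -0.005, -0.003, -0.0]
pred th [np.float64(-0.003), np.float64(-0.008), np.float64(-0.012), np.float64(-0.016), np.float64(-0.019), np.float64(-0.022), np.float64(-0.023), np.float64(-0.022), np.float64(-0.018)] phi_end -0.010 s_end -0.162 after24 [-0.106 -0.2   -0.005 -0.162]
```

```bash
python3 -m creep '{"delta_pos":[[0,-0.003,0],[0,-0.0055,0],[0,-0.0065,0],[0,-0.007,0],[0,-0.007,0],[0,-0.0065,0],[0,-0.005,0],[0,-0.003,0],[0,0,0]],"twist":[[-1.3,0,0],[-0.3,0,0],[0.2,0,0],[0.4,0,0],[0.4,0,0],[0.4,0,0],[0.3,0,0],[0.1,0,0],[0.1,0,0]]}' | tail -1; python3 run.py -0.192 12 9
```

```text
grasp_force: 30.0
t 15.27 meas -0.0272 fb -0.0200 inn 0.0062 n 561 phi -0.0108(exp -0.0103) x [-0.0121  0.0487 -0.0151] p [ 457.8 -193.6  202.2] yaw -3.00 s -162.2
t 15.32 meas -0.0244 fb -0.0208 inn 0.0006 n 562 phi -0.0106(exp -0.0108) x [-0.0093  0.0459 -0.0152] p [ 457.7 -193.2  202.2] yaw -3.00 s -161.8
t 15.37 meas -0.0235 fb -0.0205 inn -0.0010 n 562 phi -0.0104(exp -0.0106) x [-0.0082  0.0253 -0.0151] p [ 457.7 -192.9  202.2] yaw -2.98 s -161.6
twist_x(deg): [-0.9, -0.3, 0.0, 0.2, 0.2, 0.2, 0.1, 0.1, 0.0]
dy(m): [-0.001, -0.002, -0.0025, -0.003, -0.003, -0.0025, -0.002, -0.001, -0.0]
pred th [np.float64(-0.008), np.float64(-0.009), np.float64(-0.01), np.float64(-0.011), np.float64(-0.012), np.float64(-0.012), np.float64(-0.012), np.float64(-0.011), np.float64(-0.01)] phi_end -0.003 s_end -0.179 after24 [-0.053 -0.104 -0.003 -0.179]
```

```bash
python3 -m creep '{"delta_pos":[[0,-0.001,0],[0,-0.002,0],[0.001,-0.0025,0],[0,-0.003,0],[0,-0.003,0],[0,-0.0025,0],[0,-0.002,0],[0,-0.001,0],[0,0,0]],"twist":[[-0.9,0,0],[-0.3,0,0],[0,0,0],[0.2,0,0],[0.2,0,0],[0.2,0,0],[0.1,0,0],[0.1,0,0],[0,0,0]]}' | tail -1; python3 run.py -0.1925 12 9
```

```text
grasp_force: 30.0
t 16.17 meas -0.0237 fb -0.0161 inn 0.0011 n 564 phi -0.0036(exp -0.0034) x [-0.0086  0.0199 -0.0151] p [ 455.9 -210.   202.1] yaw -2.98 s -178.8
t 16.22 meas -0.0232 fb -0.0201 inn -0.0004 n 561 phi -0.0035(exp -0.0036) x [-0.0081  0.0099 -0.0151] p [ 455.9 -210.   202.1] yaw -2.98 s -178.7
t 16.27 meas -0.0215 fb -0.0200 inn 0.0012 n 563 phi -0.0034(exp -0.0035) x [-0.0066  0.0185 -0.0152] p [ 455.9 -209.8  202.1] yaw -2.97 s -178.6
twist_x(deg): [-0.4, -0.1, 0.0, 0.1, 0.1, 0.1, 0.1, 0.0, 0.0]
dy(m): [-0.0005, -0.001, -0.001, -0.001, -0.0015, -0.001, -0.001, -0.0005, -0.0]
pred th [np.float64(-0.006), np.float64(-0.006), np.float64(-0.005), np.float64(-0.005), np.float64(-0.005), np.float64(-0.005), np.float64(-0.004), np.float64(-0.004), np.float64(-0.003)] phi_end -0.002 s_end -0.186 after24 [-0.009 -0.023 -0.002 -0.186]
```

```bash
sed -i 's/(ss-goal)\/.04/(ss-goal)\/.015/' est.py; python3 -m creep '{"delta_pos":[[0,-0.0005,0],[0,-0.001,0],[0,-0.001,0],[0,-0.001,0],[0,-0.0015,0],[0,-0.001,0],[0,-0.001,0],[0,-0.0005,0],[0,0,0]],"twist":[[-0.4,0,0],[-0.1,0,0],[0,0,0],[0.1,0,0],[0.1,0,0],[0.1,0,0],[0.1,0,0],[0,0,0],[0,0,0]]}' | tail -1; python3 run.py -0.1925 12 8
python3 - <<'E'
from H import *
import json
P=cloud("side"); im=None
for nm,x,y,z in [("frame",(300,660),(-330,-100),(132,150)),("box",(300,420),(-330,-100),(185,206))]:
    q=P[box(P,x,y,z)]
    if len(q)>9: r=cv2.minAreaRect(q[:,:2].astype(np.float32)); print(nm,len(q),np.median(q[:,2]).round(1),np.round(r[0],1),np.round(r[1],1),round(r[2],2))
E
```

```text
grasp_force: 30.0
t 17.07 meas -0.0298 fb -0.0172 inn -0.0120 n 560 phi -0.0018(exp -0.0017) x [-0.0147 -0.0133 -0.0151] p [ 455.5 -217.5  202.1] yaw -2.97 s -186.2
t 17.12 meas -0.0303 fb -0.0169 inn 0.0002 n 568 phi -0.0017(exp -0.0018) x [-0.0152 -0.0142 -0.0151] p [ 455.5 -217.4  202.1] yaw -2.97 s -186.2
t 17.17 meas -0.0312 fb -0.0179 inn -0.0000 n 570 phi -0.0017(exp -0.0017) x [-0.0161 -0.0184 -0.0151] p [ 455.5 -217.4  202.1] yaw -2.97 s -186.1
twist_x(deg): [-1.2, -0.3, 0.2, 0.3, 0.3, 0.3, 0.2, 0.1]
dy(m): [-0.0005, -0.0005, -0.001, -0.001, -0.001, -0.001, -0.0005, -0.0]
pred th [np.float64(-0.02), np.float64(-0.02), np.float64(-0.019), np.float64(-0.018), np.float64(-0.015), np.float64(-0.013), np.float64(-0.011), np.float64(-0.008)] phi_end 0.000 s_end -0.192 after24 [-0.007 -0.018 -0.002 -0.192]
frame 2720 140.7 [ 470.3 -216.8] [152.6 287.4] 86.93
box 1850 195.8 [ 367.1 -212.7] [120.3  70.6] 87.19
```

```bash
python3 -m creep '{"delta_pos":[[0.0005,-0.0005,0.003],[0.0005,-0.0005,0.003],[0.0005,-0.001,0.003],[0,-0.001,0.003],[0,-0.001,0.003],[0,-0.001,0.003],[0,-0.0005,0.003],[0,0,0.002]],"twist":[[-1.2,0,0],[-0.3,0,0],[0.2,0,0],[0.3,0,0],[0.3,0,0],[0.3,0,0],[0.2,0,0],[0.1,0,0]]}' | tail -1; python3 run.py -0.1925 12 8
```

```text
grasp_force: 30.0
t 17.93 meas -0.0181 fb -0.0184 inn 0.0051 n 537 phi -0.0002(exp 0.0000) x [-0.003   0.0402 -0.0151] p [ 453.6 -222.4  178.6] yaw -2.96 s -191.3
t 17.98 meas -0.0161 fb -0.0204 inn 0.0001 n 537 phi 0.0001(exp -0.0002) x [-0.001   0.0391 -0.0151] p [ 453.5 -222.3  178.3] yaw -2.96 s -191.1
t 18.03 meas -0.0156 fb -0.0200 inn -0.0014 n 538 phi 0.0002(exp 0.0001) x [-0.0003  0.0229 -0.0151] p [ 453.5 -222.3  178.6] yaw -2.96 s -191.2
twist_x(deg): [0.3, 0.1, -0.0, -0.1, -0.1, -0.1, -0.0, -0.0]
dy(m): [-0.0, -0.0005, -0.0005, -0.0005, -0.0, -0.0, -0.0, -0.0]
pred th [np.float64(0.003), np.float64(0.003), np.float64(0.002), np.float64(0.001), np.float64(0.001), np.float64(0.001), np.float64(0.0), np.float64(-0.0)] phi_end -0.002 s_end -0.193 after24 [-0.037 -0.07  -0.002 -0.193]
```

```bash
python3 -m creep '{"delta_pos":[[0,0,0.006],[0,-0.0005,0.006],[0,-0.0005,0.006],[0,-0.0005,0.006],[0,0,0.006],[0,0,0.006],[0,0,0.005],[0,0,0.002]],"twist":[[0.3,0,0],[0.1,0,0],[0,0,0],[-0.1,0,0],[-0.1,0,0],[-0.1,0,0],[0,0,0],[0,0,0]]}' ; python3 run.py -0.1925 12 8
```

```text
t: 18.75
ee_pos: [453.2, -224.0, 135.0]
orientation: [-0.082, -3.139, 0.002]
ft_force: [-0.3, 0.7, -7.5]
width: 29.4
grasp_force: 30.0
t 18.75 meas -0.0186 fb -0.0162 inn -0.0033 n 484 phi -0.0012(exp -0.0015) x [-0.0036 -0.0139 -0.015 ] p [ 453.2 -224.   135. ] yaw -2.98 s -192.9
t 18.80 meas -0.0193 fb -0.0162 inn 0.0000 n 483 phi -0.0011(exp -0.0012) x [-0.0043 -0.0145 -0.015 ] p [ 453.2 -224.   135. ] yaw -2.97 s -192.9
t 18.85 meas -0.0211 fb -0.0181 inn -0.0010 n 479 phi -0.0014(exp -0.0011) x [-0.006  -0.0263 -0.015 ] p [ 453.4 -224.1  135.5] yaw -2.97 s -193.0
twist_x(deg): [-0.7, -0.2, 0.1, 0.2, 0.2, 0.1, 0.1, 0.1]
dy(m): [0.0005, 0.0005, 0.0005, 0.0, 0.0, -0.0, -0.0, -0.0]
pred th [np.float64(-0.009), np.float64(-0.009), np.float64(-0.008), np.float64(-0.006), np.float64(-0.005), np.float64(-0.004), np.float64(-0.002), np.float64(-0.001)] phi_end 0.000 s_end -0.191 after24 [ 0.031  0.054  0.    -0.191]
```

```bash
python3 -m creep '{"delta_pos":[[0,0.0005,0.0005],[0,0,0.0005],[0,0,0.0005],[0,0,0.0005],[0,0,0.0005],[0,0,0.0005],[0,0,0.0005]],"twist":[[-0.1,0,0],[0,0,0],[0,0,0],[0,0,0],[0,0,0],[0,0,0],[0,0,0]]}'; python3 -c "
from est import *
L=look();print(L['th']-L['fb'],L['p'],L['phi'])
P=cloud('top')
for x,y,z in [((280,640),(-330,-120),(60,80)),((280,420),(-330,-120),(110,135))]:
    q=P[box(P,x,y,z)];print(len(q),np.median(q[:,2]),cv2.minAreaRect(q[:,:2].astype(np.float32)))
"
```

```text
t: 19.48
ee_pos: [453.6, -223.7, 132.5]
orientation: [0.081, 3.14, -0.0]
ft_force: [0.1, -0.2, -8.5]
width: 29.8
grasp_force: 30.0
-0.01498057220854649 [ 453.64117612 -223.69617981  132.52637228] -1.7994563630010344e-05
1368 69.93494330552687 ((465.88775634765625, -221.37258911132812), (151.3023681640625, 284.5926513671875), 86.98387145996094)
733 125.1936264363951 ((364.5684814453125, -200.50933837890625), (89.65877532958984, 70.33499908447266), 86.31483459472656)
```

```bash
python3 -m creep '{"delta_pos":[[0,0,0.0005],[0,0,0.0005],[0,0,0.0005],[0,0,0]],"twist":[[0,0,0],[0,0,0],[0,0,0],[0,0,0]]}'
```

```text
t: 19.92
ee_pos: [453.8, -223.7, 131.7]
orientation: [0.081, 3.14, -0.0]
ft_force: [-3.8, 1.7, 2.7]
width: 29.9
grasp_force: 30.0
```

```bash
python3 -m creep '{"delta_pos":[[0,0,0],[0,0,0],[0,0,0],[0,0,0],[0,0,0],[0,0,0],[0,0,0],[0,0,0]],"twist":[[0,0,0],[0,0,0],[0,0,0],[0,0,0],[0,0,0],[0,0,0],[0,0,0],[0,0,0]]}' 1; python3 -m creep '{"delta_pos":[[0,0,-0.01],[0,0,-0.02],[0,0,-0.02],[0,0,-0.02],[0,0,-0.02],[0,0,-0.01],[0,0,0],[0,0,0],[0,0,0],[0,0,0],[0,0,0],[0,0,0]],"twist":[[0,0,0],[0,0,0],[0,0,0],[0,0,0],[0,0,0],[0,0,0],[0,0,0],[0,0,0],[0,0,0],[0,0,0],[0,0,0],[0,0,0]]}'
python3 - <<'E'
from est import *
for i in range(2):
    L=look();print(L['th']-L['fb'],L['p'],L['phi'])
P=cloud('top')
for x,y,z in [((280,640),(-330,-120),(60,80)),((280,420),(-330,-120),(110,135))]:
    q=P[box(P,x,y,z)];print(len(q),np.median(q[:,2]),cv2.minAreaRect(q[:,:2].astype(np.float32)))
im,_=get_image("side"); cv2.imwrite("pics/end.png",cv2.resize(im[:,:,::-1],(800,600)))
E
```

```text
t: 20.58
ee_pos: [453.7, -223.7, 131.0]
orientation: [0.081, 3.14, 0.0]
ft_force: [-0.1, -0.0, -0.8]
width: 80.3
grasp_force: 0.0
t: 21.58
ee_pos: [453.3, -223.5, 230.2]
orientation: [-0.081, -3.139, -0.001]
ft_force: [-0.2, 0.7, -0.3]
width: 88.1
grasp_force: 0.0
nan [ 453.25808493 -223.49462764  230.17095224] 0.0006891186850611101
nan [ 453.38562129 -223.54320621  230.36570331] 0.0005364163242507437
1722 69.43834193219584 ((465.97119140625, -221.94351196289062), (151.8755645751953, 285.2601318359375), 87.15682983398438)
953 124.38634175837478 ((363.6656799316406, -216.01223754882812), (120.4993667602539, 70.6899642944336), 86.58550262451172)
```

View pics/end.png

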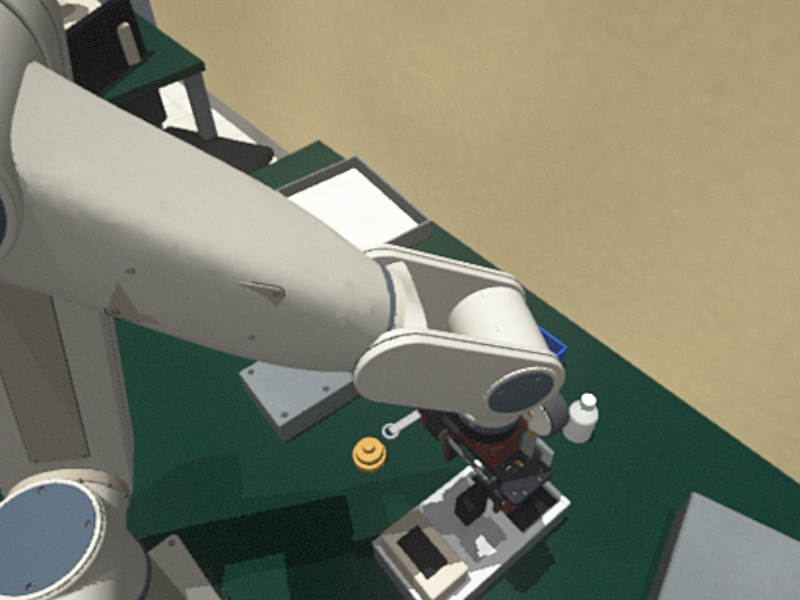

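The carrier sits square in the test cradle at (470,540), the gripper is clear of it, and the dial is at (550,410). Last, I'll check the gauge's lean and that it is still before handing in.

```bash
python3 -m creep '{"delta_pos":[[0,0,0],[0,0,0],[0,0,0],[0,0,0],[0,0,0],[0,0,0],[0,0,0],[0,0,0],[0,0,0],[0,0,0],[0,0,0],[0,0,0]],"twist":[[0,0,0],[0,0,0],[0,0,0],[0,0,0],[0,0,0],[0,0,0],[0,0,0],[0,0,0],[0,0,0],[0,0,0],[0,0,0],[0,0,0]]}' | head -1
python3 - <<'E'
from H import *
r=[]
for i in range(3):
    P=cloud("top"); q=P[box(P,(540,590),(-330,-130),(315,360))]; r.append(((q[:,1].min()+q[:,1].max())/2,q[:,1].mean(),len(q)))
print(r,"pivot y ~",-221.9-97.5*.0524)
if all(abs(a-(-227))<12 for a,_,_ in r) and abs(r[0][1]-r[-1][1])<1: print(close_job())
E
```

```text
t: 22.78
[(np.float64(-228.4987411303649), np.float64(-223.28036074495478), 458), (np.float64(-229.61627575292374), np.float64(-223.51036978217732), 458), (np.float64(-229.30767478459464), np.float64(-223.95516844596494), 454)] pivot y ~ -227.00900000000001
the job is handed in; nothing more can be done
None
```

The job is handed in. The gauge stayed balanced in the air for about 12 s, and its lean never read above about 0.05 rad. The carrier now rests in the test cradle within about 1 mm of centre by the top camera, with the gauge upright to about 0.02 rad and the gripper open and clear.

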